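Turn the drilled board on the jig and clip it to the fence

ROBOT

A 6-joint arm with a two-finger parallel gripper is mounted at the origin on the work surface. World frame = base frame: x ahead of the robot, y to its left, z up, the work surface at z = 0. Lengths are in mm, angles in rad, forces in N, time in s.
With the tool pointing down it reaches from about 375 to 750 mm from the base axis. Payload 9 kg.
Tool frame: the origin (TCP) lies midway between the tips of the shut fingers; the grasp point (between the pads) lies 19 mm behind it; z points along the fingers, x is the direction in which the jaws open and shut, and the axes are right-handed (so a half turn about z gives the same grasp; the last joint's range is limited). The gripper opens to 85 mm and grips with 20 to 120 N. Pads are 22 mm wide; open, the fingers measure 114 mm over their backs; the gripper's body (76 mm by 85 mm) begins 54 mm behind the grasp point. The pads swing forward as they close: fully open they stand 13 mm farther back than shut.
Start: joints at [0.924, 0.104, 0.097, 1.564, 0, 1.353], TCP at [249.476, 545.709, 231.331] pointing down, gripper open.
Joint ranges: [-2.99, 2.99], [-0.84, 1.86], [-1.1, 1.16], [-1.84, 2.11], [-1.51, 1.56], [-3.14, 3.14]. Speed limits (rad/s): [2.22, 2.22, 2.57, 3.14, 3.14, 3.14].

INTERFACE

Orientations are given as a unit quaternion [x, y, z, w].
In Python, from rig import env gives the robot as it stands.
- The arm moves only by the shell command python3 -m handwheel 'ROWS' [OPENING] [FORCE]. ROWS is text: rows parted by semicolons, each of 6 numbers parted by spaces: the shift along the tool's x, y, z in mm, then the turn, a rotation vector about the tool's x, y, z in rad. A call has 1 to 20 rows; each row is the pose to reach, as a shift and turn from the pose commanded when the call began, along the tool's axes at that moment; what a row does not reach only later rows make up. A row lasts 1/12 s, in which the tool goes at most 41.7 mm and 7.16 degrees, less where a joint would pass 70% of its speed; a pose out of reach is approached as far as the arm can. A call with a gripper value outside its range is refused whole. OPENING is the finger opening in mm, from 0 to 85.4, set as the call begins (- or left out, the last holds). The fingers move at their own pace and stop on an object; FORCE is the grip in N (left out, the last holds). Time passes only in rows, so rows that repeat a pose let the fingers close. It gives the time, the measured TCP pose, the force and the opening at its end, in the units of the state.
- env.sense(): the state, without advancing time (a new reading comes with each control period).
- env.get_image(name): name is "side" or "top" or "wrist"; returns a dict with "img" (400x640x3 uint8, red, green, blue), "fx", "fy", "cx", "cy" (pixels), "eye" and "rotation" of the camera in the world. Camera axes: x right, y down, z forward; pixel columns grow to the right and rows downward; lengths in mm; the calibration is good to about 2 mm. The wrist camera is an equidistant fisheye: a pixel r from the principal point sees the ray r / f radians off the axis. A picture is of the moment at which its call begins. There is no depth.
- env.close_job(): hands the job in, once; it reports no verdict.
The state is a dict: "clock": time; "q": joint angles; "joint_vel": joint speeds; "joint_efforts": joint torques, N m; "ee_pos": TCP position; "tcp_rot": TCP orientation; "ft_force": force on the tool from outside, world axes, zero at the start; "moment": the same for the moment, N m; "finger_gap": finger opening in mm.
Only numpy, scipy, OpenCV 4.12 (cv2) and the standard library are available. Lean on these libraries where they do the work, as an engineer would, in place of code of your own. Each camera call takes 0.05 s, during which the arm holds its last target. There are 200 camera calls.

TASK

The first face of the board standing on the drilling jig is done: turn the board round so that its drilled face stands flat against both of the jig's plywood uprights, centred on them and upright on the jig's deck. Then take the red spring clamp off the rack and clip it down over the board and either one of the uprights, so that its jaws pinch the two together. Leave the blue clamp where it is and do not disturb anything else on the bench.

Things in the scene. Friction and masses are not known exactly. Their poses are not given: they have to be found in the camera images.
- jig: Fixed jig: wood deck 12 mm thick (x -50 to 90 mm, y +-110) with a fence of two plywood uprights, 12 mm thick, 55 wide (|y| 40 to 95), tops 74 mm above the bench; the 80 mm window between them lets a finger through. Origin: underside of the deck, mid-window, below the uprights' front faces; x points out of the fence to the board's side (x = 0 front face, -12 mm back), y along the fence, z up.
- jig_up_a (a point): Top of the upright on the jig's +y side, at the middle of its front face (jig x 0, y 67.5, z 74 mm). Behind the upright, at its outer end, is a low brace (|y| 87 to 95, x -44 to -12, top z 46 mm).
- jig_up_b (a point): The same on the upright of the jig's -y side (y -67.5 mm).
- board: The workpiece: brown hardwood board 18 x 190 x 70 mm, 0.2 kg, standing on its long edge on the jig's deck in front of the fence, a little askew. Origin: middle of its underside; x through its thickness, towards the drilled face; y along its length, z up. At the start the drilled face looks away from the fence.
- board_drilled (a point): Centre of the board's drilled face (three dark round holes; a blue line runs on the top edge along this face's side).
- board_plain (a point): Centre of the board's plain, undrilled face.
- rack: Clamp rack, fixed: a green base plate 85 x 200 x 10 mm with a wooden rail 14 mm thick and 190 mm long standing on it, its top 55 mm above the bench. Origin: centre of the underside; y along the rail, z up.
- clamp: Spring clamp, red handles and jaw tips, steel arms, 150 mm high, 0.14 kg, upright astride the rack's rail, handles up. Like a clothes peg: pressing the handles together (16 N) opens the jaws, up to 56 mm; a spring shuts them. Origin: mid hinge pin. On the rack y is along the pin and rail, x across it (handles close along x), z up. The frame belongs to arm a (-x) and leans with it.
- clamp_grip (a point): Middle of the handles, 48 mm above the hinge: where to grip from above, closing along the clamp's x. The handles are flat, 24 mm wide, from 14 to 66 mm above the hinge; on the rack they spread in a V, 57 mm over their tops; pressed fully home they are parallel, 26 mm over their outer faces, the tips then 72 mm below the hinge. The point leans with arm a.
- clamp_tip_a (a point): Centre of the round rubber jaw tip (7 mm radius, 28 mm long) of the clamp's arm a, 80 mm below the hinge.
- clamp_tip_b (a point): The same for arm b, the swinging one; the two tips touch when the clamp is empty and shut.
- clamp_arm (a joint): Opening angle between the clamp's two arms: 0 on the rack's 14 mm rail, -0.18 shut, about 0.20 on 30 mm, 0.54 with the handles pressed fully home.
- spare: A second clamp of the same make, dark steel with blue handles and tips, on the same rail. Leave it alone. Origin at its hinge.
- column: Fixed upright steel column, 24 mm thick with a 56 mm black handwheel on top, 259 mm high, standing between the jig and the rack. Origin: centre of its foot.
- glue: White glue bottle, 54 mm wide, 170 mm high, standing near the rack. Bystander. Origin: centre of its underside.
- offcut: Dark wood offcut 40 x 130 x 35 mm lying behind the jig. Bystander. Origin: centre of its underside.
- earmuffs: Orange and black ear defenders, about 110 x 140 x 42 mm, lying. Bystander. Origin: underside, midway between the cups.
- gclamp: Red G-clamp, lying, about 110 x 170 mm, 20 mm high. Bystander.
- square: Try square with a wooden stock and a steel blade, about 120 x 190 mm, 18 mm high, lying. Bystander.
There are look-alikes about, which are no part of the job. What is shaped like the board but yellow is not meant.

How it is judged (in metres and radians):
On the way:
1. the board stands turned, its drilled face against (within 10 mm of) the fence, and is let go before it is clamped (x of board_drilled in the frame of jig between -0.004 and 0.01 m and x of board_plain in the frame of jig between 0.012 and 0.028 m and y of board in the frame of jig between -0.02 and 0.02 m and z of board in the frame of jig between 0.009 and 0.015 m and angle between board's own z axis and vertical below 0.05 rad and angle between the y axis of board and the y axis of jig, either way round below 0.12 rad and contact force between the fingers and board below 0.3 N), for 0.2 s.
At the end, for the whole second after the job is handed in: Board upright on the deck, drilled face within 5 mm of the uprights and parallel within 0.06 rad, centred within 20 mm; the red clamp pinches board and one upright with over 2 N, a jaw tip on each side, both at least 8 mm below the upright's top; all at rest (x of board_drilled in the frame of jig between -0.004 and 0.005 m and x of board_plain in the frame of jig between 0.012 and 0.023 m and y of board in the frame of jig between -0.02 and 0.02 m and z of board in the frame of jig between 0.009 and 0.015 m and angle between board's own z axis and vertical below 0.05 rad and angle between the y axis of board and the y axis of jig, either way round below 0.06 rad and ((x of clamp_tip_a in the frame of jig between 0.018 and 0.036 m and x of clamp_tip_b in the frame of jig between -0.03 and -0.012 m) or (x of clamp_tip_b in the frame of jig between 0.018 and 0.036 m and x of clamp_tip_a in the frame of jig between -0.03 and -0.012 m)) and ((y of clamp_tip_a in the frame of jig between 0.04 and 0.095 m and y of clamp_tip_b in the frame of jig between 0.04 and 0.095 m) or (y of clamp_tip_a in the frame of jig between -0.095 and -0.04 m and y of clamp_tip_b in the frame of jig between -0.095 and -0.04 m)) and z of clamp_tip_a in the frame of jig between 0.012 and 0.066 m and z of clamp_tip_b in the frame of jig between 0.012 and 0.066 m and value of joint clamp_arm between 0.12 and 0.3 rad and contact force between clamp and board above 2 N and contact force between clamp and jig above 2 N and linear speed of each of clamp, board below 0.02 m/s); the robot touches nothing.
It fails at once if the blue clamp is moved by more than 20 mm (distance of spare from where it was at the start of the episode above 0.02 m).
It fails at once if a bystander is moved by more than 30 mm (distance of any of glue, offcut, earmuffs, gclamp, square from where it was at the start of the episode above 0.03 m).
It also fails if it takes over 69 s, if anything falls off the work surface, if the arm or the gripper's body presses on something with over 40 N, if the wrist force passes 120 N, or if a joint passes its speed limit or range.

## Working session

There is one attempt and no reset: what is moved stays moved. The work goes in short steps, Python scripts to look and compute and a shell command to move; the robot and the scene stay as the last step left them, time stands still between calls to the robot, and variables do not carry over. Pictures are saved under pics/ and viewed, about 8 in all and at most 12, crops included, and the job is handed in when it is done.

```bash
ls; mkdir -p pics
cat > h.py <<'E'
import numpy as np, cv2
from rig import env
from scipy.spatial.transform import Rotation as R
def shot(name,fn=None):
    d=env.get_image(name); 
    if fn: cv2.imwrite('pics/'+fn+'.png',d['img'][:,:,::-1])
    return d
def ray(d,u,v,fish=False):
    x=(u-d['cx'])/d['fx'];y=(v-d['cy'])/d['fy']
    if fish:
        r=np.hypot(x,y);k=np.sin(r)/max(r,1e-9);c=np.array([x*k,y*k,np.cos(r)])
    else: c=np.array([x,y,1.])
    return np.array(d['rotation'])@c
def onz(d,u,v,z,fish=False):
    r=ray(d,u,v,fish);e=np.array(d['eye']);return e+r*(z-e[2])/r[2]
def proj(d,p,fish=False):
    c=np.array(d['rotation']).T@(np.array(p,float)-np.array(d['eye']))
    if fish:
        n=np.hypot(c[0],c[1]);t=np.arctan2(n,c[2]);return np.array([d['cx']+d['fx']*t*c[0]/n,d['cy']+d['fy']*t*c[1]/n])
    return np.array([d['cx']+d['fx']*c[0]/c[2],d['cy']+d['fy']*c[1]/c[2]])
def tri(d1,p1,d2,p2):
    A=[];b=[]
    M=np.zeros((3,3));v=np.zeros(3)
    for d,p in((d1,p1),(d2,p2)):
        r=ray(d,*p);r/=np.linalg.norm(r);P=np.eye(3)-np.outer(r,r);M+=P;v+=P@np.array(d['eye'])
    return np.linalg.solve(M,v)
E
python3 - <<'E'
from h import *
import pickle
D={}
for n in('top','side','wrist'):
    D[n]=shot(n,n+'0');d=D[n];print(n,d['fx'],d['fy'],d['cx'],d['cy'],np.round(d['eye'],1),np.round(d['rotation'],3).tolist())
pickle.dump(D,open('d0.pkl','wb'))
s=env.sense();print(s)
E
```

```text
pics
top 446.69344313555206 446.69344313555206 322.76353043198714 200.72772323258 [ 409.5    2.2 1407.7] [0.71, -0.703, 0.017, -0.018]
side 448.01027013104084 448.01027013104084 315.83859788280637 191.9098094102702 [-161.1 -715.4  818. ] [0.839, -0.305, 0.161, -0.421]
wrist 309.70691628693146 309.70691628693146 316.67060651432354 201.94787282188776 [186.5 574.  371.8] [0.833, 0.535, 0.074, 0.115]
{'clock': 0.15, 'q': array([9.24251630e-01, 1.04566600e-01, 9.66846783e-02, 1.56393062e+00,
       4.43233640e-05, 1.35305608e+00]), 'joint_vel': array([ 0.00153482, -0.00291684,  0.00302379,  0.00058002, -0.00051672,
       -0.00087926]), 'joint_efforts': array([ 4.56524460e-03, -5.57359350e+01,  5.04005241e+01,  1.26207390e-02,
       -3.07967221e-04, -7.77788910e-05]), 'ee_pos': array([249.31671412, 545.47327018, 230.71858902]), 'tcp_rot': array([ 8.41363015e-01,  5.40470183e-01, -4.84401277e-04,  1.54989406e-04]), 'ft_force': array([-0.32270947,  0.07346906,  0.30568397]), 'moment': array([ 0.00139804,  0.0166972 , -0.01203107]), 'finger_gap': 85.42351601319322}
```

View pics/top0.png

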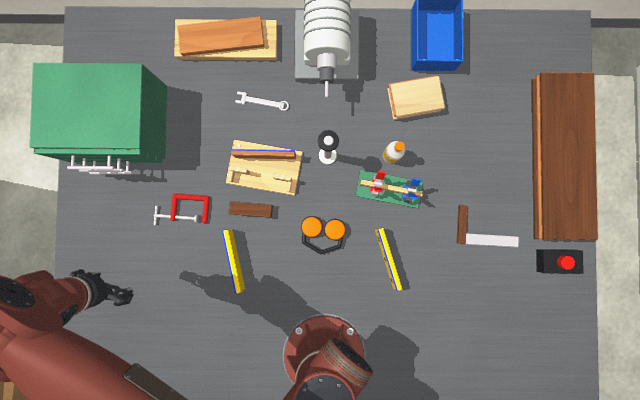

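View pics/side0.png

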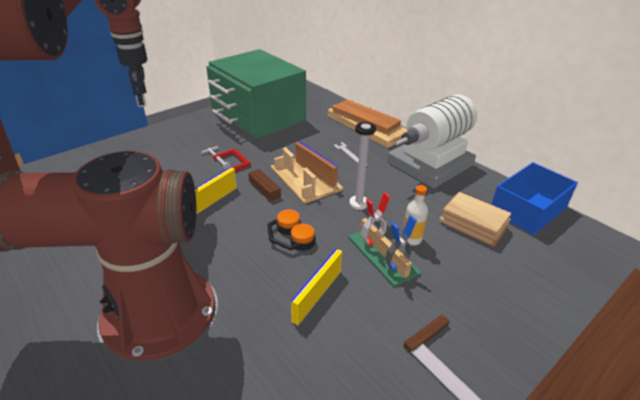

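The top view shows the jig at about (263,167), with its fence on the robot's side and the board with its blue line on the far side. The red clamp is at (377,184), the column at (328,145), and the glue at (394,152). The yellow decoys are ruled out. Next I'll zoom in on the jig and rack.

Run:
```python
from h import *
import pickle
D=pickle.load(open('d0.pkl','rb'))
d=D['top'];im=d['img'][:,:,::-1]
a=cv2.resize(im[130:205,215:315],None,fx=8,fy=8,interpolation=cv2.INTER_CUBIC)[:600]
b=cv2.resize(im[130:220,345:435],None,fx=6,fy=6,interpolation=cv2.INTER_CUBIC)
cv2.imwrite('pics/a.png',cv2.resize(a,(400,300)));
c=np.zeros((540,800,3),np.uint8);
a=cv2.resize(im[135:200,220:310],None,fx=5,fy=5,interpolation=cv2.INTER_CUBIC);b=cv2.resize(im[165:215,352:427],None,fx=4.6,fy=4.6,interpolation=cv2.INTER_CUBIC)
c[:a.shape[0],:a.shape[1]]=a;c[:b.shape[0],455:455+b.shape[1]]=b
cv2.imwrite('pics/crop.png',c)
for n,u,v,z in(('jig',263,167,12),('clamp',377,184,110),('column',328,140,259),('glue',399,146,170),('blue l',233,152,82),('blue r',295,155,82)): print(n,onz(d,u,v,z).round())
```

```text
Traceback (most recent call last):
  File "h.py", line 15, in onz
    r=ray(d,u,v,fish);e=np.array(d['eye']);return e+r*(z-e[2])/r[2]
  File "h.py", line 13, in ray
    return np.array(d['rotation'])@c
           ~~~~~~~~~~~~~~~~~~~~~~~^~
ValueError: matmul: Input operand 1 has a mismatch in its core dimension 0, with gufunc signature (n?,k),(k,m?)->(n?,m?) (size 3 is different from 4)
```

View pics/crop.png

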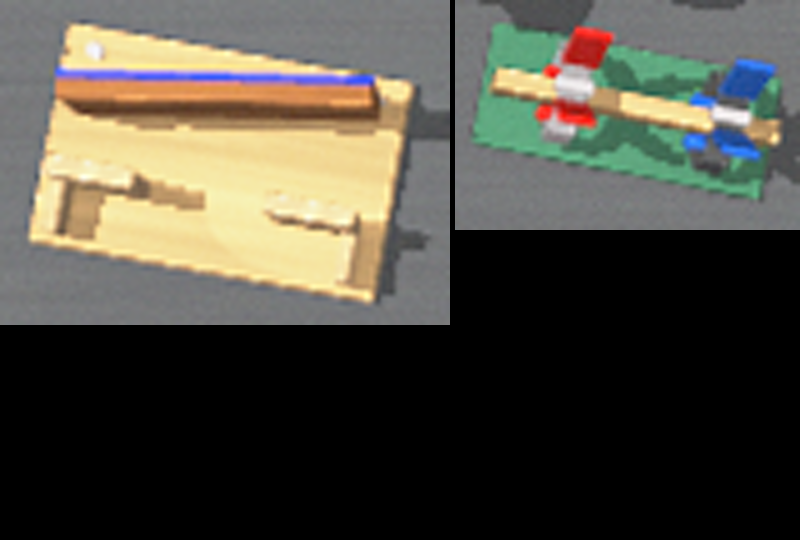

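The crop shows the deck corners at (234,139), (303,151), (295,195) and (226,183), and the blue line from (231,149) to (295,151). The rail runs from (361,182) to (422,194), with the red clamp's hinge near (378,183). The camera rotation comes as a quaternion, so I'll fix the helper.

```bash
sed -i "s/np.array(d\['rotation'\])/R.from_quat(d['rotation']).as_matrix()/" h.py
python3 - <<'E'
from h import *
import pickle
D=pickle.load(open('d0.pkl','rb'))
d=D['top']
def o(n,u,v,z): p=onz(d,u,v,z);print(n,p.round());return p
P=[o('deck',u,v,12)[:2] for u,v in((234,139.4),(302.6,151),(295,195),(226,183))]
yax=P[0]+P[3]-P[1]-P[2];xax=P[0]+P[1]-P[2]-P[3];print('sizes',np.linalg.norm(yax)/2,np.linalg.norm(xax)/2,'yaw',np.arctan2(xax[1],xax[0]),np.arctan2(-yax[0],yax[1]))
c=sum(P)/4;x=xax/np.linalg.norm(xax);print('jig origin',c-20*x)
a=o('bl',231.4,149.4,82);b=o('br',295,151,82);print(np.linalg.norm(a-b),'board yaw',np.arctan2(-(a-b)[0],(a-b)[1]))
a=o('r1',360.7,182.4,55);b=o('r2',422.2,193.7,55);print(np.linalg.norm(a-b),np.arctan2(-(a-b)[0],(a-b)[1]))
o('clamp',377.7,183.5,125);o('col',328,140,259);o('glue',399,146,170)
s=env.sense();print(R.from_quat(s['tcp_rot']).as_matrix().round(3))
w=D['wrist'];T=R.from_quat(s['tcp_rot'])
print('cam in tool',T.inv().apply(np.array(w['eye'])-s['ee_pos']).round(1),(T.inv()*R.from_quat(w['rotation'])).as_matrix().round(3).tolist())
E
```

```text
deck [670. 287.  12.]
deck [635.  70.  12.]
deck [497.  93.  12.]
deck [532. 310.  12.]
sizes 219.6008706560308 140.2707785613271 yaw -0.15947848934482176 -0.16108223975728647
jig origin [563.82622164 193.12775661]
bl [627. 280.  82.]
br [624.  90.  82.]
190.26431864302464 board yaw -0.01602170121288388
r1 [ 534. -109.   55.]
r2 [ 501. -296.   55.]
189.51780316768063 -0.17303045210467388
clamp [ 525. -152.  125.]
col [625.  -7. 259.]
glue [ 626. -206.  170.]
[[ 0.416  0.909 -0.001]
 [ 0.909 -0.416 -0.001]
 [-0.001 -0.    -1.   ]]
cam in tool [  -0.3  -69.  -141. ] [[1.0, -0.0, 0.0], [0.0, 0.962, 0.271], [-0.0, -0.271, 0.962]]
```

```bash
cat >> h.py <<'E'
def plan(p,yaw):
    "shift/turn in tool axes to TCP p, pointing down, tool x at world yaw (turn chosen as is, unwrapped by caller)"
    s=env.sense();T=R.from_quat(s['tcp_rot']);x=T.as_matrix()[:,0];y0=np.arctan2(x[1],x[0])
    print('shift',T.inv().apply(np.array(p)-s['ee_pos']).round(1),'turnz',round(y0-yaw,3),'yaw now',round(y0,3))
E
python3 -m handwheel '-10 28 2 0 0 .07;-30 84 6 0 0 .2;-174 483 31 0 0 1.158;-174 483 31 0 0 1.158;-174 483 31 0 0 1.158;-174 483 31 0 0 1.158;-174 483 31 0 0 1.158;-174 483 31 0 0 1.158;-174 483 31 0 0 1.158;-174 483 31 0 0 1.158;-174 483 31 0 0 1.158;-174 483 31 0 0 1.158;-174 483 31 0 0 1.158;-174 483 31 0 0 1.158;-174 483 31 0 0 1.158;-174 483 31 0 0 1.158;-174 483 31 0 0 1.158' 85 60
python3 - <<'E'
from h import *
import pickle
s=env.sense();print(s['clock'],s['ee_pos'],s['q'].round(2),s['joint_vel'].round(2))
d=shot('wrist','w1');pickle.dump(d,open('d1.pkl','wb'))
for p in((627,280,82),(624,90,82)):print(proj(d,p,True))
E
```

```text
clock: 1.57
ee_pos: [615.7, 187.6, 200.5]
tcp_rot: [1.0, -0.007, -0.0, -0.0]
ft_force: [0.0, 0.6, 0.5]
finger_gap: 85.0
1.5667 [615.72531885 187.61788962 200.46173958] [0.09 0.23 0.19 1.52 0.   1.68] [ 0.01 -0.01 -0.   -0.   -0.   -0.  ]
[329.04885852  88.62759504]
[326.88900767 293.29692461]
```

View pics/w1.png

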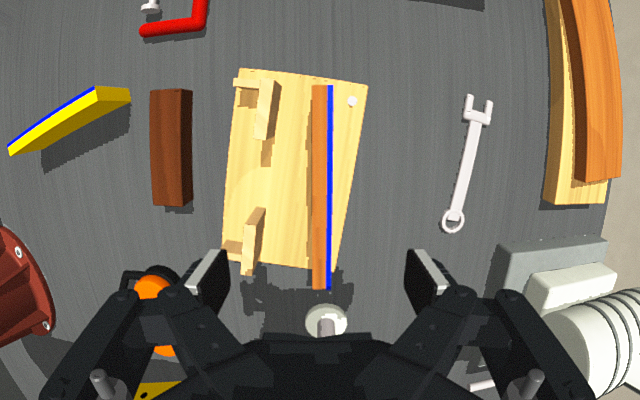

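The wrist view shows the board running down columns 312-332, rows 85-290, with the blue line on its far side. The uprights' tops are near (270,107) and (250,240), and the deck corners near (240,69) and (368,86). Next I'll measure these.

Run:
```python
from h import *
import pickle
d=pickle.load(open('d1.pkl','rb'));im=d['img'].astype(int)
m=(im[:,:,2]>im[:,:,0]+80)&(im[:,:,2]>im[:,:,1]+80);m[:,:300]=0;m[:,360:]=0
v,u=np.nonzero(m);print(u.min(),u.max(),v.min(),v.max())
t=[];
for r in(v.min()+1,v.max()-1): 
    c=u[v==r];p=onz(d,c.mean(),r,82,True);print(r,c.min(),c.max(),p.round(1));t.append(p)
a,b=t;print(np.linalg.norm(a-b),'yaw',np.arctan2(-(a-b)[0],(a-b)[1]),'mid',(a+b)/2)
x=np.array([np.cos(-.16),np.sin(-.16)]);y=np.array([-x[1],x[0]]);o=np.array([563.8,193.1])
w=cv2.resize(d['img'][60:300,210:380,::-1],None,fx=3,fy=3,interpolation=cv2.INTER_CUBIC)[:,:].copy()
w=cv2.resize(d['img'][60:300,210:380,::-1],None,fx=2.5,fy=2.5,interpolation=cv2.INTER_CUBIC)
def dot(jx,jy,z):
    q=proj(d,[*(o+jx*x+jy*y),z],True);q=((q-[210,60]+.5)*2.5).astype(int);cv2.circle(w,tuple(map(int,q)),2,(0,0,255),-1)
for s in(1,-1):
    for jy in(40,95):
        for jx in(0,-12): dot(jx,s*jy,74)
    dot(90,110*s,12);dot(-50,110*s,12)
cv2.imwrite('pics/w1o.png',w)
```

```text
326 332 85 289
86 328 332 [627.8 282.2  82. ]
288 326 330 [625.1  96.2  82. ]
186.0753161584195 yaw -0.01468653549421396 mid [626.44860896 189.19341852  82.        ]
```

View pics/w1o.png

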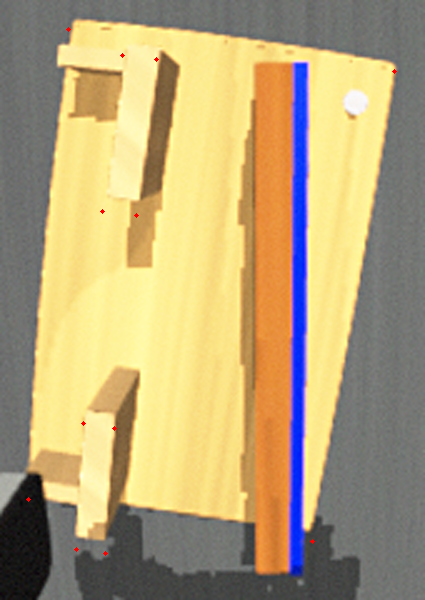

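The jig and board agree between both views to about 4 mm. In the jig frame the board is centred at y≈0 with its centre 54 mm out. I'll go down, grip and lift.

```bash
python3 -m handwheel '3 0 20 0 0 0;3 0 55 0 0 0;3 0 92 0 0 0;3 0 122 0 0 0;3 0 145 0 0 0;3 0 158 0 0 0;3 0 162 0 0 0;3 0 162 0 0 0' 70 60 && python3 -m handwheel '0 0 0 0 0 0;0 0 0 0 0 0;0 0 0 0 0 0;0 0 0 0 0 0;0 0 0 0 0 0;0 0 0 0 0 0;0 0 0 0 0 0;0 0 0 0 0 0' 0 60
```

```text
clock: 2.28
ee_pos: [618.8, 187.1, 38.2]
tcp_rot: [1.0, -0.008, -0.0, -0.0]
ft_force: [0.1, 0.5, -0.5]
finger_gap: 69.8
clock: 2.95
ee_pos: [620.3, 186.7, 39.6]
tcp_rot: [1.0, -0.008, 0.001, -0.0]
ft_force: [-0.4, 0.2, 6.2]
finger_gap: 17.8
```

```bash
python3 -m handwheel '0 0 -10 0 0 0;0 0 -35 0 0 0;0 0 -70 0 0 0;0 0 -95 0 0 0;0 0 -105 0 0 -.1;0 0 -105 0 0 -.22;0 0 -105 0 0 -.34;0 0 -105 0 0 -.46;0 0 -105 0 0 -.58;0 0 -105 0 0 -.7;0 0 -105 0 0 -.82;0 0 -105 0 0 -.94;0 0 -105 0 0 -1.06;0 0 -105 0 0 -1.18;0 0 -105 0 0 -1.3;0 0 -105 0 0 -1.42;0 0 -105 0 0 -1.54;0 0 -105 0 0 -1.66;0 0 -105 0 0 -1.74;0 0 -105 0 0 -1.78'
python3 - <<'E'
from h import *
plan([578.3,193.1,144],np.pi-.16)
E
```

```text
clock: 4.62
ee_pos: [619.0, 186.5, 143.5]
tcp_rot: [0.634, 0.774, -0.0, -0.0]
ft_force: [0.0, 0.2, -1.3]
finger_gap: 17.0
shift [ 14.5 -38.7  -0.5] turnz -1.213 yaw now 1.769
```

```bash
python3 -m handwheel '1 -3 0 0 0 -.1;3 -8 0 0 0 -.22;5 -14 0 0 0 -.34;7 -19 0 0 0 -.46;9 -24 0 0 0 -.58;11 -29 0 0 0 -.7;12 -33 0 0 0 -.82;13 -36 0 0 0 -.94;14 -38 0 0 0 -1.06;14.5 -39 0 0 0 -1.16;14.5 -39 0 0 0 -1.213;14.5 -39 0 0 0 -1.213;14.5 -39 0 0 0 -1.213'
python3 - <<'E'
from h import *
import pickle
s=env.sense();print(s['q'].round(2));plan([578.3,193.1,144],np.pi-.16)
d=shot('wrist','w2');pickle.dump(d,open('d2.pkl','wb'))
E
```

```text
clock: 5.7
ee_pos: [578.2, 193.3, 143.5]
tcp_rot: [0.083, 0.997, 0.0, -0.0]
ft_force: [0.1, 0.4, -1.9]
finger_gap: 17.4
[ 0.11  0.13 -0.03  1.41  0.   -1.3 ]
shift [-0.1 -0.2 -0.5] turnz -0.007 yaw now 2.975
```

View pics/w2.png

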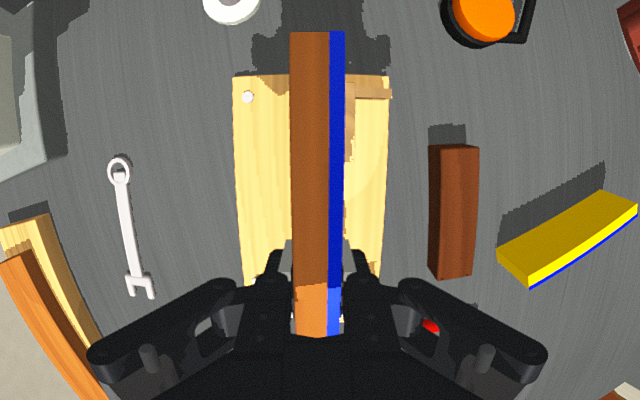

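The board is held, turned, and parallel to the deck, with the blue line (cols 329-345) on the fence side. I'll lower it 10 mm clear of the fence, then press it towards the fence by feel.

```bash
python3 -m handwheel '-5 0 10 0 0 0;-5 0 40 0 0 0;-5 0 70 0 0 0;-5 0 90 0 0 0;-5 0 98 0 0 0;-5 0 101 0 0 0;-5 0 102 0 0 0;-5 0 103 0 0 0;-5 0 103 0 0 0' && python3 -m handwheel '2 0 0 0 0 0;4 0 0 0 0 0;6 0 0 0 0 0;7 0 0 0 0 0;7 0 0 0 0 0'
```

```text
clock: 6.5
ee_pos: [584.4, 192.6, 41.8]
tcp_rot: [0.082, 0.997, 0.0, 0.001]
ft_force: [-0.6, 0.2, -1.3]
finger_gap: 17.4
clock: 6.92
ee_pos: [576.2, 193.8, 40.5]
tcp_rot: [0.082, 0.997, 0.0, 0.0]
ft_force: [0.4, -0.3, -1.9]
finger_gap: 17.5
```

```bash
python3 -m handwheel '1 0 0 0 0 0;2 0 0 0 0 0;3 0 0 0 0 0;3 0 0 0 0 0' && python3 -m handwheel '1 0 0 0 0 0;2 0 0 0 0 0;3 0 0 0 0 0;3 0 0 0 0 0'
```

```text
clock: 7.25
ee_pos: [573.5, 194.1, 40.4]
tcp_rot: [0.082, 0.997, 0.0, 0.0]
ft_force: [1.1, -0.3, -2.2]
finger_gap: 17.6
clock: 7.58
ee_pos: [573.4, 194.1, 40.5]
tcp_rot: [0.083, 0.997, 0.0, 0.003]
ft_force: [16.8, -0.7, -13.3]
finger_gap: 17.6
```

Contact came exactly where expected (x = 573.4). I'll ease off slightly, set the board on the deck and release it.

```bash
python3 -m handwheel '-2 0 0 0 0 0;-2 0 .5 0 0 0;-2 0 1 0 0 0;-2 0 1 0 0 0' && python3 -m handwheel '0 0 .5 0 0 0;0 0 1 0 0 0;0 0 1 0 0 0'
```

```text
clock: 7.92
ee_pos: [573.3, 194.2, 39.9]
tcp_rot: [0.082, 0.997, 0.0, 0.001]
ft_force: [6.3, -1.5, -0.7]
finger_gap: 17.5
clock: 8.17
ee_pos: [573.4, 194.3, 39.6]
tcp_rot: [0.082, 0.997, 0.0, 0.001]
ft_force: [4.1, -2.3, 5.7]
finger_gap: 17.3
```

```bash
python3 -m handwheel '0 0 0 0 0 0;0 0 0 0 0 0;0 0 0 0 0 0;0 0 0 0 0 0;0 0 0 0 0 0;0 0 0 0 0 0' 56 60 && python3 -m handwheel '0 0 -8 0 0 0;0 0 -30 0 0 0;0 0 -65 0 0 0;0 0 -105 0 0 0;0 0 -140 0 0 0;0 0 -160 0 0 0;0 0 -165 0 0 0;0 0 -165 0 0 0'
python3 - <<'E'
from h import *
import pickle
d=shot('wrist','w3');pickle.dump(d,open('d3.pkl','wb'));t=shot('top');pickle.dump(t,open('t3.pkl','wb'))
a=d['img'][:,:,::-1];cv2.imwrite('pics/w3.png',cv2.resize(a[20:360,200:460],None,fx=1.7,fy=1.7,interpolation=cv2.INTER_CUBIC))
plan([525,-152,260],np.pi-.17)
E
```

```text
clock: 8.67
ee_pos: [572.2, 194.4, 38.1]
tcp_rot: [0.082, 0.997, 0.0, -0.0]
ft_force: [-0.6, -0.1, 0.3]
finger_gap: 55.8
clock: 9.33
ee_pos: [573.5, 194.5, 205.9]
tcp_rot: [0.082, 0.997, 0.0, 0.002]
ft_force: [-0.1, 0.2, 0.3]
finger_gap: 56.1
shift [ -10.3 -349.3  -57.6] turnz 0.005 yaw now 2.977
```

View pics/w3.png

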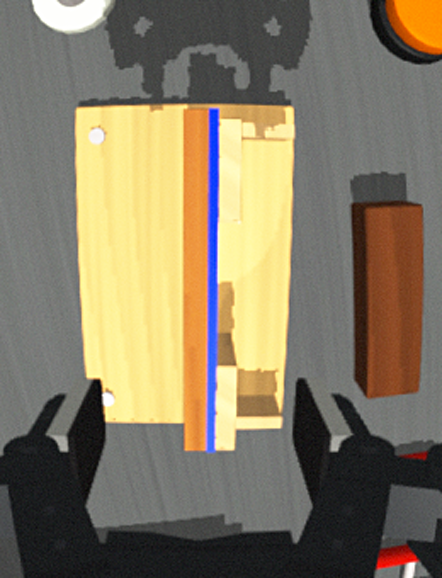

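The board stands flat against both uprights, parallel and centred, with the blue line hard against their front faces. Next I'll go to the rack, keeping to the robot's side of the column.

```bash
python3 -m handwheel '4 -10 -5 0 0 0;14 -38 -12 0 0 0;27 -75 -22 0 0 0;41 -112 -32 0 0 0;55 -150 -38 0 0 0;66 -185 -40 0 0 0;68 -220 -42 0 0 0;50 -255 -44 0 0 0;30 -288 -45 0 0 0;10 -318 -45 0 0 0;-4 -340 -45 0 0 0;-10 -349 -45 0 0 0;-10 -349 -45 0 0 0;-10 -349 -45 0 0 0' 85
python3 - <<'E'
from h import *
import pickle
d=shot('wrist','w4');pickle.dump(d,open('d4.pkl','wb'))
print(env.sense()['q'].round(2))
D=pickle.load(open('d0.pkl','rb'))
s=D['side']['img'][:,:,::-1]
a=cv2.resize(s[180:290,335:425],None,fx=4,fy=4,interpolation=cv2.INTER_CUBIC)
b=cv2.resize(d['img'][100:400,180:480,::-1],None,fx=1.4,fy=1.4,interpolation=cv2.INTER_CUBIC)
c=np.zeros((440,790,3),np.uint8);c[:440,:360]=a;c[:420,365:785]=b;cv2.imwrite('pics/w4c.png',c)
E
```

```text
clock: 10.6
ee_pos: [524.2, -151.2, 247.4]
tcp_rot: [0.083, 0.997, 0.001, -0.001]
ft_force: [-0.5, 0.7, -0.3]
finger_gap: 85.1
[-0.52 -0.06 -0.04  1.59  0.   -1.93]
```

View pics/w4c.png

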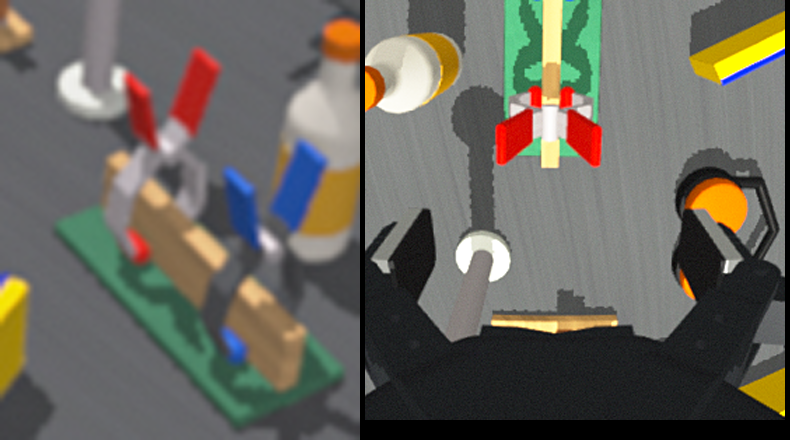

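Both views show the red clamp astride the rail, symmetric. In the wrist crop its handle tops are at (497,165) and (601,165). The column foot and the glue are clear of it. Next I'll measure height and centre.

Run:
```python
from h import *
import pickle
d=pickle.load(open('d4.pkl','rb'));im=d['img'].astype(int)
m=(((im[:,:,0]>130)&(im[:,:,1]<70)&(im[:,:,2]<70))*255).astype(np.uint8);m[:,:250]=0;m[:,380:]=0
n,l,st,ce=cv2.connectedComponentsWithStats(m)
for i in range(1,n):
    if st[i][4]>30: print(st[i],ce[i].round(1))
C=[]
for i in range(1,n):
    if st[i][4]>200:
        k,_=cv2.findContours((l==i).astype(np.uint8),0,1);q=cv2.approxPolyDP(k[0],2,True)[:,0];print(q.tolist())
for z in(150,160,170):
    a=onz(d,(497-365)/1.4+180,165/1.4+100,z,True);b=onz(d,(601-365)/1.4+180,165/1.4+100,z,True);print(z,a.round(1),b.round(1),np.linalg.norm(a-b))
D=pickle.load(open('d0.pkl','rb'))
print('hinge tri',tri(D['top'],(377.7,183.5),D['side'],(377,214)), onz(D['top'],377.7,183.5,97))
a=onz(d,(540-365)/1.4+180,5/1.4+100,55,True);b=onz(d,(551-365)/1.4+180,165/1.4+100,55,True);print('rail',a,b,np.arctan2(-(b-a)[0],(b-a)[1]))
```

```text
[297 161   9  16 104] [301.9 168.2]
[319 162  11  15 111] [323.3 168.8]
[273 178  27  40 723] [285.5 196.7]
[324 178  25  41 679] [336.6 197.8]
[[298, 178], [273, 190], [275, 216], [280, 216], [298, 201]]
[[326, 178], [325, 202], [341, 217], [347, 217], [348, 191]]
150 [ 559.9 -145.   150. ] [ 500. -135.  150.] 60.66773260506301
160 [ 557.9 -148.1  160. ] [ 500.6 -138.5  160. ] 58.12332232155452
170 [ 555.9 -151.2  170. ] [ 501.1 -142.1  170. ] 55.57891203804604
hinge tri [ 527.72582134 -155.80569316  107.01959376] [ 527.42002379 -155.83213305   97.        ]
rail [ 522.14855411 -235.0346134    55.        ] [ 535.15412168 -108.30260481   55.        ] -0.10226460115392741
```

```bash
python3 -m handwheel '-4 -4 10 0 0 0;-4 -4 35 0 0 0;-4 -4 65 0 0 0;-4 -4 90 0 0 0;-4 -4 107 0 0 0;-4 -4 115 0 0 0;-4 -4 118 0 0 0;-4 -4 118 0 0 0' 76 50 && python3 -m handwheel '0 0 0 0 0 0;0 0 0 0 0 0;0 0 0 0 0 0;0 0 0 0 0 0;0 0 0 0 0 0;0 0 0 0 0 0;0 0 0 0 0 0;0 0 0 0 0 0;0 0 0 0 0 0;0 0 0 0 0 0' 0 50
```

```text
clock: 11.32
ee_pos: [528.3, -155.6, 130.1]
tcp_rot: [0.082, 0.997, 0.0, -0.0]
ft_force: [0.8, 0.2, 0.5]
finger_gap: 75.8
clock: 12.15
ee_pos: [529.9, -157.8, 136.0]
tcp_rot: [0.082, 0.997, -0.002, 0.003]
ft_force: [-9.5, 0.9, 27.7]
finger_gap: 26.8
```

```bash
python3 -m handwheel '0 0 -5 0 0 0;0 0 -20 0 0 0;0 0 -45 0 0 0;0 0 -75 0 0 0;0 0 -100 0 0 0;0 0 -112 0 0 0;0 0 -115 0 0 0;0 0 -115 0 0 0;0 0 -115 0 0 0'
python3 - <<'E'
from h import *
import pickle
D={n:shot(n) for n in('side','wrist','top')};pickle.dump(D,open('d5.pkl','wb'))
s=env.sense();print(s['finger_gap'],s['ft_force'])
a=D['side'];u,v=proj(a,s['ee_pos']-[0,0,30]).astype(int);print(u,v)
x=cv2.resize(a['img'][v-60:v+60,u-55:u+55,::-1],None,fx=3.6,fy=3.6,interpolation=cv2.INTER_CUBIC)
b=cv2.resize(D['wrist']['img'][130:400,180:480,::-1],None,fx=1.3,fy=1.3,interpolation=cv2.INTER_CUBIC)
c=np.zeros((440,796,3),np.uint8);c[:432,:396]=x;c[:351,400:790]=b;cv2.imwrite('pics/w5.png',c)
E
```

```text
clock: 12.9
ee_pos: [528.1, -156.0, 243.9]
tcp_rot: [0.082, 0.997, 0.0, -0.001]
ft_force: [0.2, -0.2, -1.6]
finger_gap: 24.7
24.448264694641423 [ 0.01937857 -0.24231322 -1.0532905 ]
380 179
```

View pics/w5.png

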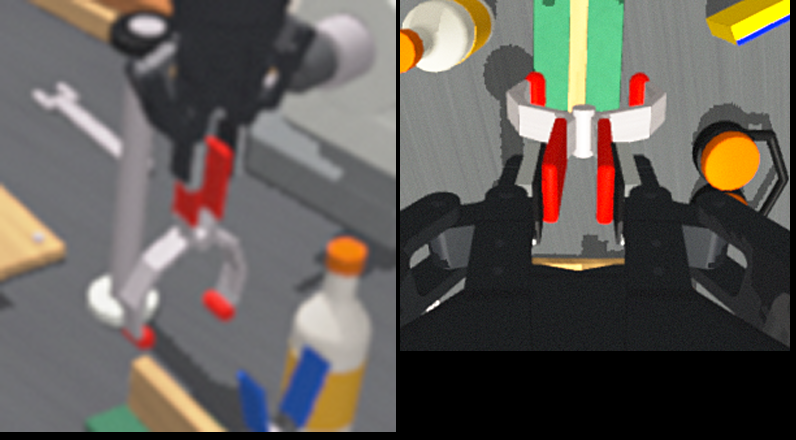

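The clamp is held by both handles with its jaws open and hangs nearly vertical. The hinge is at crop (203,230) in the side view and (582,130) in the wrist view. The tips are at (145,337)/(638,88) and (219,305)/(536,88). Next I'll triangulate hinge and tips in the tool frame.

Run:
```python
from h import *
import pickle
D=pickle.load(open('d5.pkl','rb'));a,w=D['side'],D['wrist'];s=env.sense();T=R.from_quat(s['tcp_rot'])
def tr(ps,pw):
    u=(ps[0]/3.6+325,ps[1]/3.6+119);q=((pw[0]-400)/1.3+180,(pw[1])/1.3+130)
    M=np.zeros((3,3));v=np.zeros(3)
    L=[]
    for d,r in((a,ray(a,*u)),(w,ray(w,*q,True))):
        r=r/np.linalg.norm(r);P=np.eye(3)-np.outer(r,r);M+=P;v+=P@np.array(d['eye']);L.append((P,np.array(d['eye'])))
    x=np.linalg.solve(M,v);return x,[round(np.linalg.norm(P@(x-e)),1) for P,e in L]
for n,ps,pw in(('hinge',(203,230),(582,130)),('tip-x',(145,337),(640,88)),('tip+x',(219,305),(536,88))):
    x,e=tr(ps,pw);print(n,x.round(1),'tool',T.inv().apply(x-s['ee_pos']).round(1),'resid',e)
# expected hinge/tips wrist pixels if vertical: hinge zt below
for zt in(25,30,35):
    print(zt,[proj(w,s['ee_pos']+T.apply(p),True).round(1).tolist() for p in([0,0,zt],[28,0,zt+72],[28,-14,zt+72])])
plan([486,60,245],np.pi-.166)
j=np.array([564.5,195.3]);ax=np.array([np.cos(-.16),np.sin(-.16)]);ay=np.array([-ax[1],ax[0]])
for sgn in(1,-1): print(j+3*ax+sgn*65*ay)
```

```text
hinge [ 526.3 -158.1  206.1] tool [ 1.  -2.5 37.4] resid [np.float64(2.2), np.float64(2.2)]
tip-x [ 487.6 -151.7  130.8] tool [ 40.1  -2.6 112.8] resid [np.float64(1.7), np.float64(1.7)]
tip+x [ 554.2 -160.8  129.7] tool [-27.1  -0.6 113.8] resid [np.float64(0.2), np.float64(0.2)]
25 [[316.2, 238.5], [351.3, 204.1], [351.8, 187.1]]
30 [[316.2, 235.3], [350.7, 202.4], [351.2, 185.7]]
35 [[316.3, 232.3], [350.0, 200.7], [350.5, 184.3]]
shift [ 76.6 206.1  -1.1] turnz 0.001 yaw now 2.977
[577.81736528 258.9918188 ]
[557.10599842 130.65227196]
```

The hinge is 37 mm and the tips about 113 mm ahead of the TCP. The tip midpoint lies about 6 mm towards tool +x (a slight tilt), so I'll correct for that. Next I'll carry the clamp round to the −y upright (b).

```bash
python3 -m handwheel '6 8 0 0 0 0;20 26 0 0 0 0;40 55 0 0 0 0;57 88 0 0 0 0;66 122 0 0 0 0;73 155 0 0 0 0;75 185 0 0 0 0;70 212 0 0 0 0;55 240 0 0 0 0;36 265 0 0 0 0;20 281 0 0 0 0;12 288 0 0 0 0;12 288 0 0 0 0;12 288 0 0 0 0;12 288 0 0 0 0'
python3 - <<'E'
from h import *
import pickle
D={n:shot(n) for n in('side','wrist')};pickle.dump(D,open('d6.pkl','wb'))
plan([563,129.7,162],np.pi-.16)
b=cv2.resize(D['wrist']['img'][60:360,180:480,::-1],None,fx=2,fy=2,interpolation=cv2.INTER_CUBIC);cv2.imwrite('pics/w6.png',b)
E
```

```text
clock: 14.3
ee_pos: [562.9, 129.7, 245.1]
tcp_rot: [0.082, 0.997, -0.0, -0.0]
ft_force: [-0.3, 0.3, -2.7]
finger_gap: 24.6
shift [ 0.1  0.3 83.5] turnz -0.005 yaw now 2.976
```

View pics/w6.png

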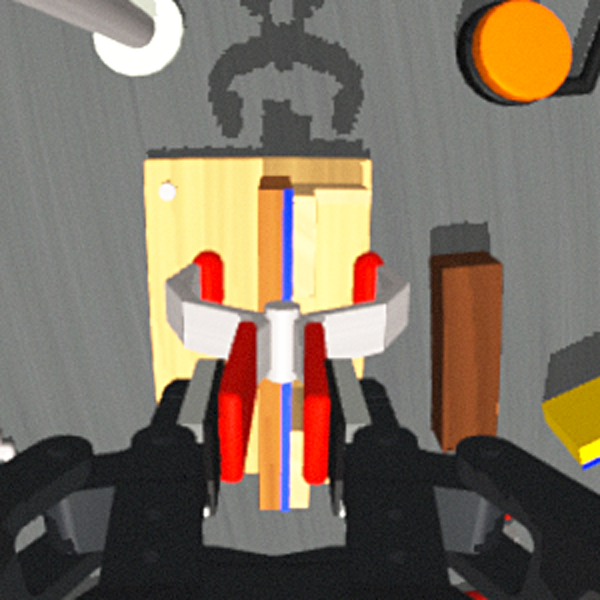

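The tip midpoint (col 289) lines up with the board and upright (cols 260-316, mid 288). The jaws clear the board on each side, so I'll lower.

```bash
python3 -m handwheel '0 0 6 0 0 0;0 0 20 0 0 0;0 0 35 0 0 0;0 0 47 0 0 0;0 0 55 0 0 0;0 0 58 0 0 0;0 0 58 0 0 0' && python3 -m handwheel '0 0 4 0 0 0;0 0 10 0 0 0;0 0 17 0 0 0;0 0 22 0 0 0;0 0 24 0 0 0;0 0 24 0 0 0;0 0 24 0 0 0'
python3 - <<'E'
from h import *
d=shot('side');s=env.sense();u,v=proj(d,s['ee_pos']-[0,0,60]).astype(int)
w=shot('wrist')
x=cv2.resize(d['img'][v-60:v+60,u-60:u+60,::-1],None,fx=4,fy=4,interpolation=cv2.INTER_CUBIC)
b=cv2.resize(w['img'][60:330,230:410,::-1],None,fx=1.7,fy=1.7,interpolation=cv2.INTER_CUBIC)
c=np.zeros((480,790,3),np.uint8);c[:480,:480]=x;c[:459,482:788]=b;cv2.imwrite('pics/w7.png',c);print(u,v)
E
```

```text
clock: 14.98
ee_pos: [563.3, 129.8, 186.6]
tcp_rot: [0.082, 0.997, 0.0, -0.001]
ft_force: [-0.3, -0.5, -1.1]
finger_gap: 24.8
clock: 15.57
ee_pos: [563.7, 129.9, 163.2]
tcp_rot: [0.082, 0.997, 0.0, -0.0]
ft_force: [0.5, 0.1, -0.6]
finger_gap: 24.5
313 162
```

View pics/w7.png

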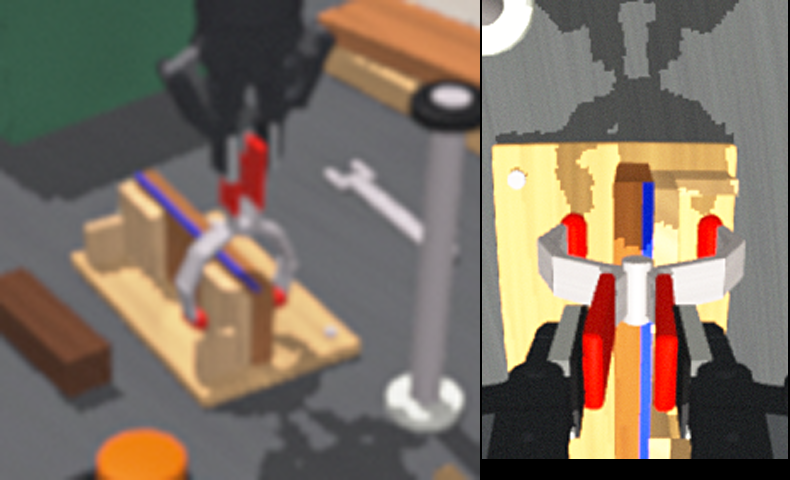

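The jaws straddle board and upright b with the tips below the tops. I'll release, following down a few mm to offset the pads' backward swing.

```bash
python3 -m handwheel '0 0 2 0 0 0;0 0 4 0 0 0;0 0 6 0 0 0;0 0 6 0 0 0;0 0 6 0 0 0' 40 50 && python3 -m handwheel '0 0 1 0 0 0;0 0 2 0 0 0;0 0 2 0 0 0;0 0 2 0 0 0;0 0 2 0 0 0;0 0 2 0 0 0' 80 50
```

```text
clock: 16.08
ee_pos: [563.6, 129.9, 157.1]
tcp_rot: [0.082, 0.997, 0.0, -0.0]
ft_force: [0.2, 0.4, -1.7]
finger_gap: 39.8
clock: 16.58
ee_pos: [563.9, 129.8, 155.5]
tcp_rot: [0.082, 0.997, 0.0, 0.0]
ft_force: [0.3, 0.2, -0.5]
finger_gap: 79.9
```

```bash
python3 -m handwheel '0 0 -8 0 0 0;0 0 -30 0 0 0;0 0 -60 0 0 0;0 0 -90 0 0 0;0 0 -108 0 0 0;0 0 -115 0 0 0;0 0 -115 0 0 0;0 0 -115 0 0 0'
python3 - <<'E'
from h import *
import pickle
d=shot('side');w=shot('wrist');pickle.dump({'side':d,'wrist':w,'top':shot('top')},open('d8.pkl','wb'))
u,v=313,162
x=cv2.resize(d['img'][v-60:v+60,u-60:u+60,::-1],None,fx=4,fy=4,interpolation=cv2.INTER_CUBIC)
b=cv2.resize(w['img'][60:330,230:410,::-1],None,fx=1.7,fy=1.7,interpolation=cv2.INTER_CUBIC)
c=np.zeros((480,790,3),np.uint8);c[:480,:480]=x;c[:459,482:788]=b;cv2.imwrite('pics/w8.png',c)
def P(jx,jy,z):
    a=np.array([np.cos(-.16),np.sin(-.16)]);return [*(np.array([564.5,195.3])+jx*a+jy*np.array([-a[1],a[0]])),z]
for n,p in(('tip back z50',P(-19,-79,50)),('tip back z66',P(-19,-79,66)),('upright b top back outer',P(-12,-95,74)),('tip front z50',P(25,-79,50)),('tip front z66',P(25,-79,66))):print(n,(proj(d,p)-[u-60,v-60])*4)
E
```

```text
clock: 17.25
ee_pos: [563.7, 129.9, 269.7]
tcp_rot: [0.082, 0.997, 0.0, -0.0]
ft_force: [0.2, -0.7, -0.4]
finger_gap: 79.8
tip back z50 [219.54301846 322.55710196]
tip back z66 [219.62106179 304.82230895]
upright b top back outer [239.03308531 303.87523431]
tip front z50 [269.97687322 305.64073689]
tip front z66 [270.41166289 288.03310959]
```

View pics/w8.png

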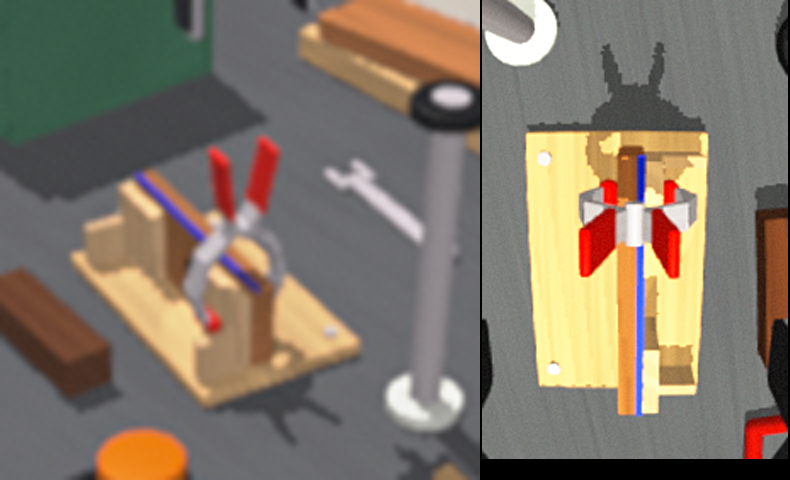

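The clamp stands upright, astride the board and upright b. The back tip shows at (212,322), and z = 50 mm predicts row 322.6, so it is well below the 66 mm limit. The board is flush and the gripper is clear, so I'm handing in.

```bash
python3 -c "
from rig import env
print(env.close_job(), env.sense()['clock'])"
```

```text
the job is handed in; nothing more can be done
the job is handed in; nothing more can be done
```

The job is handed in, after about 17 s of robot time. It gave no verdict.

**Board:** I lifted it, turned it half round and pressed it against both uprights; contact came at x = 573.4 mm, where expected. I then set it on the deck and let go before clamping. The picture after release showed it flat against both uprights and centred to within a few mm.

**Clamp:** I took the red clamp off the rack, carried it round the robot's side of the column, and released it over the board and the −y upright (b).

**Last checks:** The back jaw tip is at about z = 50 mm, against a limit of 66. The board is still flush and the gripper is 115 mm clear, reading about zero force.

**Not fully confirmed:**
- The front tip is hidden behind the board in the side view and shows only in the wrist view, so its height was not measured.
- The pinch force and the clamp's opening angle were not measured.
- The top and wrist cameras disagreed by about 4 mm in y, which I averaged. The clamp sat tilted about 0.06 rad in the gripper, which I allowed for.
- The route stayed clear of the blue clamp and the bystanders, but I did not measure their positions again at the end.

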